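# Slide the filter disc and its retaining ring into a gas filter body

## Robot

A 6-joint arm with a two-finger parallel gripper is mounted at the origin on the work surface. World frame = base frame: x ahead of the robot, y to its left, z up, the work surface at z = 0. Lengths are in mm, angles in rad, forces in N, time in s.
With the tool pointing down it reaches from about 275 to 825 mm from the base axis. Payload 5.2 kg.
Tool frame: the origin (TCP) lies at the very end of the fingers, on their centre line; the grasp point (between the pads) lies 19 mm behind it; z points along the fingers, y is the direction in which the jaws open and shut (so a half turn about z gives the same grasp; the last joint's range is limited). The gripper opens to 93 mm and grips with 3 to 60 N. Pads are 15 mm wide; open, the fingers measure 128 mm over their backs; the gripper's body (75 mm by 188 mm) begins 65 mm behind the grasp point.
Start: joints at [-1.463, 0.259, 1.535, -0, 1.348, -0.203], TCP at [168.222, -523.647, 218.653] pointing down, gripper open.
Joint ranges: [-3.14, 3.14], [-0.91, 2.08], [0.19, 2.58], [-1.22, 4.36], [0.22, 2.71], [-3.12, 3.12]. Speed limits (rad/s): [2.57, 2.57, 3.14, 3.14, 3.14, 3.14].

## Interface

Orientations are given as [roll, pitch, yaw] about the fixed x, y, z axes, in that order (R = Rz(yaw) Ry(pitch) Rx(roll)).
In Python, from bench import robot gives the robot as it stands. The module is installed in compiled form; this text tells all that it offers. Calls block until the motion is done:
- robot.move_ptp(position, orientation): joint-space move of the TCP to a pose.
- robot.move_linear(position, ori=None, speed=150, f_stop=None): straight line of the TCP; ori=None keeps the orientation; speed is the mean speed in mm/s. With f_stop (N) it stops when the force on the tool has changed by that much, and returns True; else False.
- robot.move_j(angles): joint-space move.
- robot.move_gripper(opening): opening from 0.0 (shut) to 1.0 (fully open); the grip force is fixed at half the most; returns when the fingers have stopped.
- robot.sleep(seconds).
- robot.inverse_kinematics(position, orientation): joint angles nearest the present ones, or None.
- robot.get_image(name): name is "side" or "top"; returns a dict with "img" (420x560x3 uint8, blue, green, red), "fovy" (degrees; the focal length in pixels is half the picture's height over the tangent of half this angle, whatever the lens; pixels are square), "cx", "cy" (the principal point, pixels), "eye" and "orientation" of the camera in the world. Camera axes: x right, y down, z forward; pixel columns grow to the right and rows downward; lengths in mm; the calibration is good to about 2 mm. A picture is of the moment at which its call begins. There is no depth.
A pose or a line that the arm cannot do raises robot.MotionError and nothing moves.
- robot.hand_in(): hands the job in, once; it reports no verdict.
Readings, each from a call of its own:
- robot.current_t(): time.
- robot.current_qpos(): joint angles.
- robot.current_joint_vel(): joint speeds.
- robot.current_joint_efforts(): joint torques, N m.
- robot.current_tcp_pos(): TCP position.
- robot.current_eef_rot(): TCP orientation.
- robot.current_contact_force(): force on the tool from outside, world axes, zero at the start.
- robot.current_ft_torque(): the same for the moment, N m.
- robot.current_gripper_width(): opening from 0.0 (shut) to 1.0 (fully open).
Only numpy, scipy, OpenCV 4.12 (cv2) and the standard library are available. Lean on these libraries where they do the work, as an engineer would, in place of code of your own. Each camera call takes 0.05 s, during which the arm holds its last target. There are 200 camera calls.

## Task

The opened gas filter body is held face-up in the vise, with its solid filter disc and its retaining ring lying on the face on either side of the counterbore. With a fingertip, push the solid disc across the face until it drops over the rim and lies flat on the bottom of the counterbore, then push the ring in on top of it the same way, so that it lies flat too, below the face. Do not pick either part up, and leave the other things on the bench where they are.

Things in the scene. Friction and masses are not known exactly. Their poses are not given: they have to be found in the camera images.
- seat (a point): centre of the flat bottom of the counterbore, a round recess 43 mm across and 12 mm deep in the middle of the flat, level aluminium face of the filter body. The face lies 12 mm above this point. z up, y along the face's long side (160 mm, 80 mm either way), x along its short side (92 mm, 46 mm either way). The dark 26 mm round in the bottom (gas way) is flat.
- vise: small cast-iron bench vise, bolted down, with the filter body in its jaws; does not move. Origin: on the table under the counterbore's centre; screw handle to -x, anvil (95 mm high) to +x; same axes as seat. The face is 130 mm above the table and nothing of the vise or body stands above it; four dark 9 mm bolt holes near its corners are flat to slide over.
- disc: loose solid filter disc of sintered bronze, 40 mm across, 6 mm thick, about 45 g, no hole; starts flat on the face, wholly beside the counterbore, its centre 45 to 60 mm from the counterbore's centre towards one end of the long side (either end). Origin: centre of its underside; z up.
- ring: loose plain steel retaining ring, 40 mm outside, 26 mm hole, 5 mm thick, about 30 g; starts flat on the face towards the other end, likewise 45 to 60 mm from the counterbore's centre. Seated on the disc its top lies 1 mm below the face. Origin: centre of its underside (on the axis of the hole); z up.
- plug: brass hex plug, 25 mm wide, 24 mm tall, standing on the vise's anvil beside the filter body (its top lower than the face). Bystander. Origin: centre of its underside.
- cover: the filter's loose aluminium cover, 160 x 92 x 14 mm with a round boss, 33 mm tall in all, flat on the table by the vise; not needed now. Bystander. Origin: centre of its underside, x along its long side.
- valve: dull brass cylinder valve standing on the table by the vise, 111 mm tall, outlet stub to -x. Bystander. Origin: centre of its underside.
- wheel: stubby red plastic valve wheel, 68 mm across, 22 mm tall, flat on the table. Bystander. Origin: centre of its underside.
- pigtail: orange nylon pigtail nut, 40 mm wide, with a brass barb pointing up, 72 mm tall, standing on the table. Bystander. Origin: centre of its underside.
- gauge: chrome pressure gauge, 68 mm across, 30 mm thick, on its back on the table, brass stem to -y. Bystander. Origin: centre of its back.
- spanner: steel spanner, 190 mm long, lying on the table along its x. Bystander.
Mind the look-alikes: they are no part of the job. What is meant by the disc is not blue or orange, and is the smaller of those in its own colour.

How it is judged:
By the outcome, as a careful person would: the job done as asked, in the order asked, and still so for the second after the job is handed in, with the robot touching nothing.
It also fails if it takes over 45 s, if anything falls off the work surface, if the arm or the gripper's body presses on something with over 40 N, if the wrist force passes 120 N, or if a joint passes its speed limit or range.

## Working session

There is one attempt and no reset: what is moved stays moved. The work goes in short steps, each a Python script; the robot and the scene stay as the last script left them, time stands still between calls to the robot, and variables do not carry over. Pictures are saved under pics/ and viewed, about 8 in all and at most 12, crops included, and the job is handed in when it is done.

```bash
mkdir -p pics; cat > h.py <<'E'
from bench import robot
import numpy as np, cv2
from scipy.spatial.transform import Rotation as R
def cam(n):
    d=robot.get_image(n); return d
def K(d):
    f=d["img"].shape[0]/2/np.tan(np.radians(d["fovy"])/2); return f
def rot(d):
    o=np.array(d["orientation"]); return o if o.shape==(3,3) else R.from_euler("xyz",o).as_matrix()
def px2w(d,u,v,z):
    r=rot(d)@np.array([(u-d["cx"])/K(d),(v-d["cy"])/K(d),1]); e=np.array(d["eye"])
    return e+r*(z-e[2])/r[2]
def w2px(d,p):
    c=rot(d).T@(np.array(p)-d["eye"]); return c[:2]/c[2]*K(d)+[d["cx"],d["cy"]]
E
python3 - <<'E'
from h import *
for n in("top","side"):
    d=cam(n); cv2.imwrite(f"pics/{n}0.png",d["img"]); print(n,d["fovy"],d["cx"],d["cy"],d["eye"],d["orientation"])
print(robot.current_t(),robot.current_eef_rot())
E
```

```text
top 49.11752046565108 283.01129408614935 218.45195857810455 [ 492.83103195    7.02643975 1374.53647312] [-3.06652474 -0.00509927 -1.56868814]
side 51.87463433193551 274.0571441706595 211.09274038521818 [ 284.9916604   695.74341057 1017.73479347] [-2.4739595   0.00950579 -2.75979016]
0.1 [-3.13999297e+00 -3.43136039e-04  3.10757147e-01]
```

View pics/top0.png

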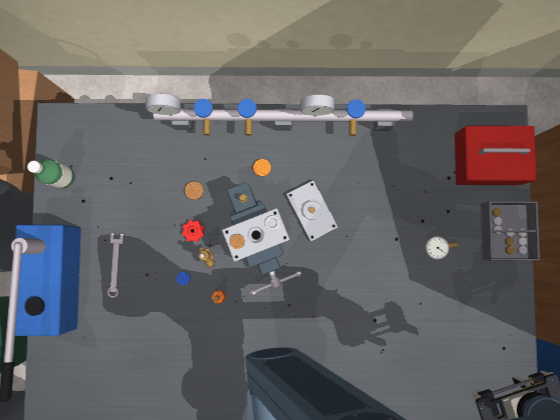

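View pics/side0.png

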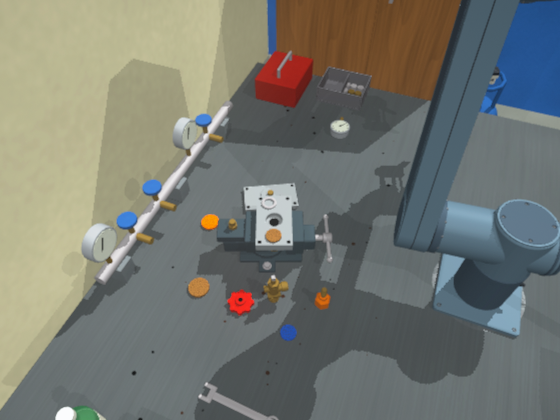

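The bronze disc lies on the face at top (237,241), the counterbore is at (256,235) and the ring at (272,222). The look-alikes are on the table. I'll enlarge both views.

```bash
python3 - <<'E'
from h import *
a=cv2.imread("pics/top0.png")[195:275,215:295]; b=cv2.imread("pics/side0.png")[175:255,230:310]
r=lambda i:cv2.resize(i,(400,400),interpolation=cv2.INTER_CUBIC)
cv2.imwrite("pics/c0.png",np.hstack([r(a),r(b)]))
E
```

```text
(no output)
```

View pics/c0.png

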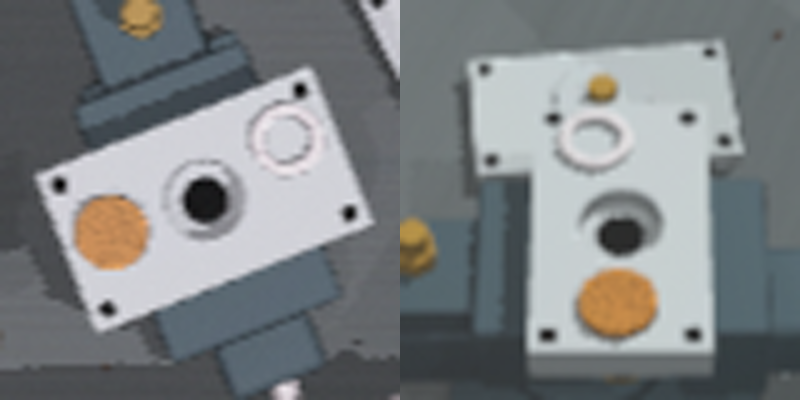

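The left crop (top view) shows the disc at (111,232), the rim at (204,199) and the ring at (285,137). In the right crop (side view) they are at (617,302), (621,222) and (594,140).

```bash
python3 - <<'E'
from h import *
T=cam("top");S=cam("side")
t=lambda x,y,z:px2w(T,215+(x+.5)/5-.5,195+(y+.5)/5-.5,z)[:2].round(1)
s=lambda x,y,z:px2w(S,230+(x-400+.5)/5-.5,175+(y+.5)/5-.5,z)[:2].round(1)
print("disc",t(111,232,136),s(617,302,136)); print("seat",t(204,199,130),s(621,222,130)); print("ring",t(285,137,135),s(594,139,135))
c=[t(*p,130) for p in((37,176),(310,67),(374,221),(99,331))]; print(c,np.mean(c,0))
print([np.degrees(np.arctan2(*(b-a)[::-1])) for a,b in((c[0],c[1]),(c[3],c[2]),(c[0],c[3]),(c[1],c[2]))])
h=[t(*p,130) for p in((60,185),(300,90),(349,213),(107,309))]; print(h,np.mean(h,0))
g=[s(*p,130) for p in((553,118),(687,118),(693,335),(548,335))]; print(g,np.mean(g,0))
E
```

```text
disc [524.8 125.2] [526.  125.1]
seat [543.   75.6] [544.5  73.7]
ring [576.4  31.7] [576.9  31.3]
[array([555.2, 166.1]), array([614.9,  18.4]), array([531.3, -16.5]), array([471.6, 131.7])] [543.25   74.925]
[np.float64(-67.99155456139648), np.float64(-68.05874753589943), np.float64(-157.6336545457316), np.float64(-157.34121459975592)]
[array([550.4, 153.6]), array([602.3,  23.8]), array([535.6,  -3. ]), array([483.5, 127.5])] [542.95   75.475]
[array([604.6,  22.1]), array([537.7,  -4.2]), array([485.1, 125.9]), array([552. , 152.3])] [544.85   74.025]
```

```bash
cat >> h.py <<'E'
SEAT=np.array([543.8,74.7]); Z=132.
def ori(a): return [np.pi,0,(a+2*np.pi)%(2*np.pi)-np.pi]   # tool x opposite to push
def setup(p):
    v=SEAT-p; a=np.arctan2(v[1],v[0]); return v/np.linalg.norm(v),a
BACK=17.3+7.5
def at(u,d,z=Z): return [*(SEAT-u*(d+BACK)),z]   # TCP when part centre should be d short of seat
E
python3 - <<'E'
from h import *
p=np.array([525.4,125.1]); u,a=setup(p); o=ori(a)
robot.move_gripper(20/93)
robot.move_ptp(at(u,66,190),o); print(robot.current_qpos())
robot.move_linear(at(u,66),speed=80,f_stop=10)
print(robot.current_tcp_pos(),robot.current_gripper_width())
print(robot.move_linear(at(u,20),speed=50,f_stop=25),robot.current_contact_force(),robot.current_t())
T=cam("top");S=cam("side")
r=lambda i:cv2.resize(i,(400,400),interpolation=cv2.INTER_CUBIC)
cv2.imwrite("pics/c1.png",np.hstack([r(T["img"][195:275,215:295]),r(S["img"][175:255,230:310])]))
E
```

```text
[ 9.33286064e-02  2.56746991e-01  1.60978789e+00 -2.27446817e-04
  1.27491929e+00 -2.55326675e-01]
[513.06919357 160.03665004 132.40047281] 0.21620269986982385
False [ 0.22664676 -0.04246641 -0.30694946] 6.075
```

View pics/c1.png

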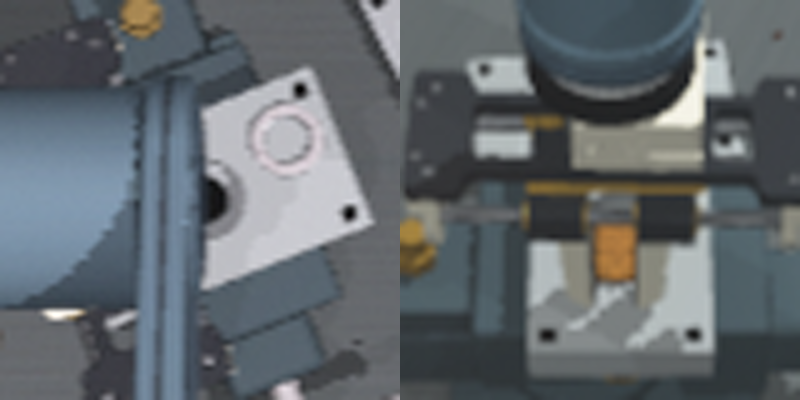

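Side view: the disc sits between the two fingertips, with its trailing edge at crop (617,283), so it is tracking as planned. I'll keep pushing.

```bash
python3 - <<'E'
from h import *
S=cam("side"); 
p=np.array([525.4,125.1]); u,a=setup(p)
q=px2w(S,230+217/5-.4,175+284/5-.4,136)[:2]; print("d from trailing edge",(SEAT-q)@u-20)
for d in (8,3,0):
    print(d,robot.move_linear(at(u,d),speed=25,f_stop=20),robot.current_contact_force().round(1) if hasattr(robot.current_contact_force(),'round') else robot.current_contact_force())
robot.move_linear(at(u,3),speed=40)
robot.move_linear(at(u,3,175),speed=120)
robot.move_linear(at(u,130,190),speed=200)
print(robot.current_t())
T=cam("top");S=cam("side")
r=lambda i:cv2.resize(i,(400,400),interpolation=cv2.INTER_CUBIC)
cv2.imwrite("pics/c2.png",np.hstack([r(T["img"][195:275,215:295]),r(S["img"][175:255,230:310])]))
E
```

```text
d from trailing edge 22.435901408326117
8 False [ 0.2 -0.1 -0.6]
3 False [-0.  -0.6 -0.3]
0 False [-0.7 -0.1  0.3]
9.025
```

View pics/c2.png

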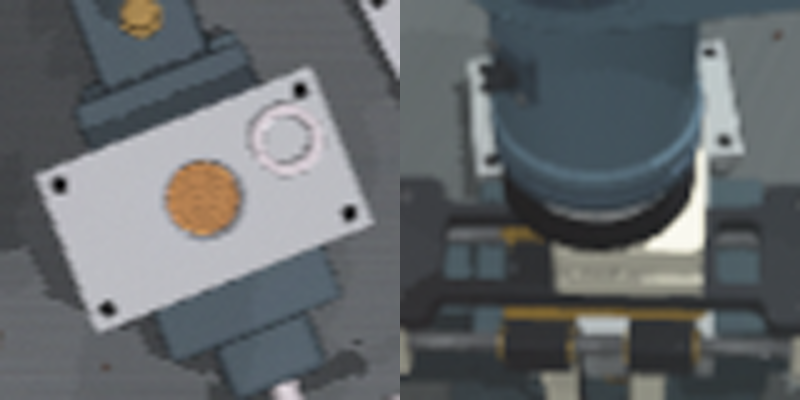

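Top view: the disc is inside the bore at (203,198), concentric with a dark rim. I'll move to the ring's far side and check from the side camera before pushing.

```bash
python3 - <<'E'
from h import *
p=np.array([576.7,31.5]); u,a=setup(p); o=ori(a); print(o)
robot.move_ptp(at(u,66,200),o); print(robot.current_qpos().round(2))
robot.move_linear(at(u,66),speed=120,f_stop=10)
print(robot.current_tcp_pos(),robot.current_t())
S=cam("side");T=cam("top")
r=lambda i:cv2.resize(i,(400,400),interpolation=cv2.INTER_CUBIC)
cv2.imwrite("pics/c3.png",np.hstack([r(T["img"][195:275,215:295]),r(S["img"][175:255,230:310])]))
E
```

```text
[3.141592653589793, 0, np.float64(-0.9199288687402181)]
[-0.18  0.36  1.44  0.    1.34  2.31]
[597.31789585   2.98386219 130.23453408] 11.8167
```

View pics/c3.png

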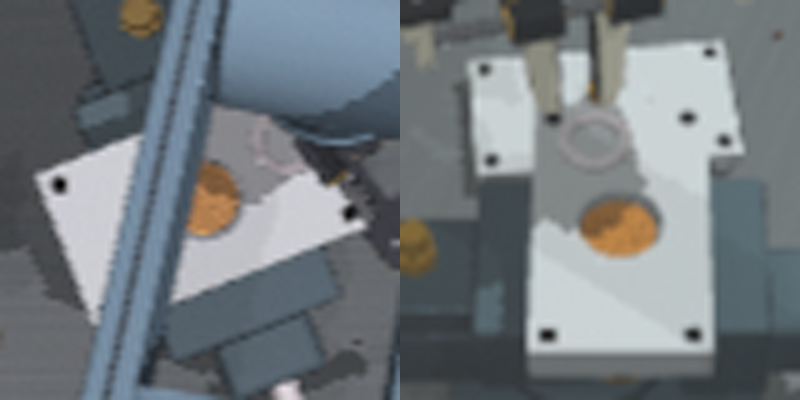

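Side view: the disc lies flat and below the rim, centred at (620,226), and the fingertips straddle the ring's far side at (545,115) and (605,105). The TCP z read low (130.2), so I'll re-level it and then push.

```bash
python3 - <<'E'
from h import *
p=np.array([576.7,31.5]); u,a=setup(p)
st=lambda:(np.round(robot.current_tcp_pos(),1),np.round(robot.current_contact_force(),1),round(robot.current_t(),2))
print(st()); robot.move_linear(at(u,66),speed=20); print(st())
for d,s in((20,50),(8,25),(3,25),(0,25)):
    print(d,robot.move_linear(at(u,d),speed=s,f_stop=20),st())
robot.move_linear(at(u,3),speed=40)
robot.move_linear(at(u,3,175),speed=120)
robot.move_linear(at(u,90,200),speed=200)
print(st())
S=cam("side");T=cam("top")
r=lambda i:cv2.resize(i,(400,400),interpolation=cv2.INTER_CUBIC)
cv2.imwrite("pics/c4.png",np.hstack([r(T["img"][195:275,215:295]),r(S["img"][175:255,230:310])]))
E
```

```text
(array([597.3,   3. , 130.2]), array([-0.5,  0.4,  5.9]), 11.92)
(array([598.9,   2.5, 132. ]), array([0.5, 0.3, 0.9]), 12.26)
20 False (array([571.2,  38.9, 132.1]), array([0.5, 0.5, 0.3]), 13.32)
8 False (array([563.6,  48.8, 132. ]), array([ 0.5, -0.4, -0.3]), 13.96)
3 False (array([560.5,  52.7, 132. ]), array([ 0.4, -0.4,  0.6]), 14.31)
0 False (array([558.7,  55.1, 132. ]), array([-0.2, -0.5, -0. ]), 14.57)
(array([612.4, -16.2, 198.7]), array([0.2, 0.4, 0.3]), 15.93)
```

View pics/c4.png

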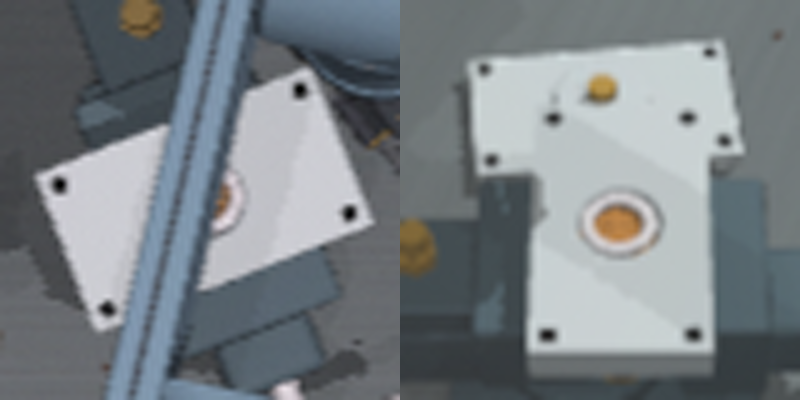

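The ring sits in the bore at (620,223) with a dark gap around it, but there is a faint orange spot at (648,245). I'll move the arm clear and look closer to rule out a tilt.

```bash
python3 - <<'E'
from h import *
robot.move_j([-1.463,0.259,1.535,0,1.348,-0.203]); print(robot.current_t())
S=cam("side");T=cam("top"); cv2.imwrite("pics/top5.png",T["img"])
c=lambda d,g:cv2.resize(d["img"][g[1]-15:g[1]+15,g[0]-20:g[0]+20],(400,300),interpolation=cv2.INTER_CUBIC)
t=c(T,(256,235));s=c(S,(274,219))
a=cv2.resize(T["img"][130:310,150:390],(400,300)); b=cv2.resize(cv2.imread("pics/top0.png")[130:310,150:390],(400,300))
cv2.imwrite("pics/c5.png",np.vstack([np.hstack([t,s]),np.hstack([a,b])]))
E
```

```text
18.4333
```

View pics/c5.png

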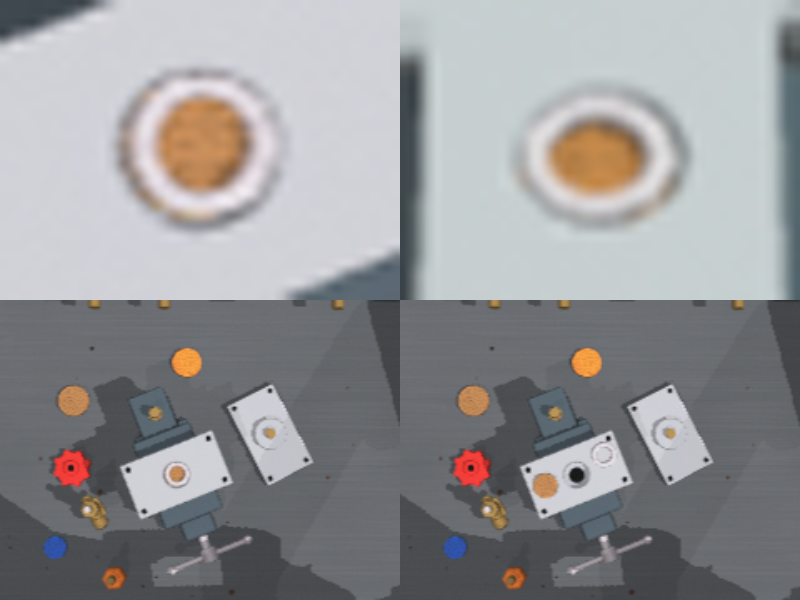

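Both views show the ring concentric and flat, and the bystanders haven't moved. A 1 mm recess is too fine for these pixels, so I'll check the height with one light touch of the shut fingertip.

```bash
python3 - <<'E'
from h import *
u,a=setup(np.array([525.4,125.1])); o=ori(a); s=list(SEAT)
robot.move_gripper(0)
robot.move_ptp(s+[165],o); robot.move_linear(s+[137],speed=40); robot.sleep(.3)
print(np.round(robot.current_tcp_pos(),2),robot.current_gripper_width())
print(robot.move_linear(s+[126.5],speed=8,f_stop=4),np.round(robot.current_tcp_pos(),2),np.round(robot.current_contact_force(),1))
robot.move_linear(s+[180],speed=80)
robot.move_j([-1.463,0.259,1.535,0,1.348,-0.203]); print(robot.current_t())
S=cam("side");T=cam("top")
c=lambda d,g:cv2.resize(d["img"][g[1]-15:g[1]+15,g[0]-20:g[0]+20],(400,300),interpolation=cv2.INTER_CUBIC)
cv2.imwrite("pics/c6.png",np.hstack([c(T,(256,235)),c(S,(274,219))]))
E
```

```text
[543.91  74.69 137.21] 0.0054522752168809545
False [543.85  74.66 126.56] [ 0.6 -0.2  0.9]
27.5083
```

View pics/c6.png

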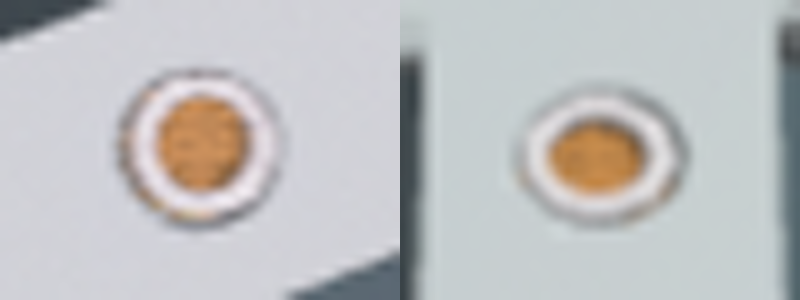

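The touch met nothing down to 126.6 mm: the tip fits inside the ring's hole, so it showed nothing about height. I'll touch the ring itself on two opposite sides, 10 mm off centre.

```bash
python3 - <<'E'
from h import *
u,a=setup(np.array([525.4,125.1])); o=ori(a)
robot.move_ptp([*(SEAT+10*u),140],o)
for k in(10,-10):
    s=list(SEAT+k*u)
    robot.move_linear(s+[134],speed=40); robot.sleep(.15)
    print(k,robot.move_linear(s+[126.5],speed=8,f_stop=3),np.round(robot.current_tcp_pos(),2),np.round(robot.current_contact_force(),1))
    robot.move_linear(s+[137],speed=40)
robot.move_linear([*(SEAT-100*u),200],speed=150); print(robot.current_t())
T=cam("top")
cv2.imwrite("pics/c7.png",cv2.resize(T["img"][195:275,215:295],(400,400),interpolation=cv2.INTER_CUBIC))
E
```

```text
10 True [547.22  65.3  129.19] [0.1 0.3 4. ]
-10 True [540.36  84.08 129.24] [-0.5  1.7  4.7]
34.25
```

View pics/c7.png

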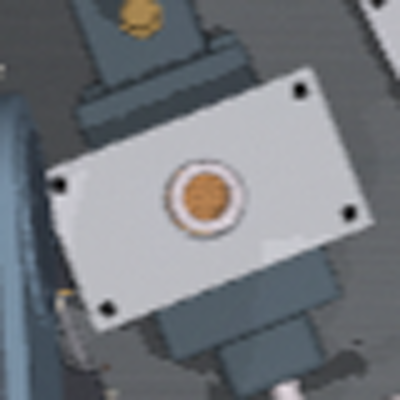

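Contact came at 129.19 and 129.24 mm on opposite sides, against 129 expected, so the ring is flat and about 1 mm below the face. The top view shows it centred at (204,198).

```bash
python3 -c "
from h import robot
robot.hand_in(); print(robot.current_t())"
```

```text
the job is handed in; nothing more can be done
the job is handed in; nothing more can be done
```

The disc and then the ring are in the counterbore, both flat, and the job is handed in at about 34 s on the robot's clock. I pushed each part with the two fingertips held 20 mm apart rather than a single fingertip, so the part stayed centred as it slid. Neither part was gripped or lifted.

- **Disc:** both cameras showed it lying flat and centred in the bore before I pushed the ring.
- **Ring:** light touches on opposite sides met it at z = 129.2 mm both times. A seated ring's top should be at 129 mm and the face is at 130 mm, so it is flat and below the face.
- **Failed check:** an earlier touch at the centre met nothing down to 126.6 mm, because the shut fingertips fit inside the ring's hole. It told me nothing about the ring's height.
- **Light contact:** on the way down beside the ring, the fingers dipped to z = 130.2 mm and the tool read 5.9 N, so they probably brushed the face. I re-levelled them before pushing.
- **Other things on the bench:** those around the vise showed no change between the first top view and the one taken after both pushes. I did not compare the gauge and spanner, which lie outside that crop, but the arm did no pushing near them.

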